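# Reverse the turn order of the hexagonal pawns

## Robot

A 7-joint arm with a two-finger parallel gripper is mounted at the origin on the work surface. World frame = base frame: x ahead of the robot, y to its left, z up, the work surface at z = 0. Lengths are in m, angles in degrees, forces in N, time in s.
With the tool pointing down it reaches from about 0.425 to 1.025 m from the base axis. Payload 3.6 kg.
Tool frame: the origin (TCP) lies between the finger pads; the fingertips stand 25 mm ahead of it and the grasp point (between the pads) lies 6 mm ahead of it; z points along the fingers, x is the direction in which the jaws open and shut, and the axes are right-handed (so a half turn about z gives the same grasp; the last joint's range is limited). The gripper opens to 85 mm and grips with 20 to 120 N. Pads are 22 mm wide; open, the fingers measure 114 mm over their backs; the gripper's body (76 mm by 85 mm) begins 54 mm behind the grasp point. The pads swing forward as they close: fully open they stand 13 mm farther back than shut.
Start: joints at [-69.471, 33.873, 2.773, 92.16, -1.908, 54.013, -1.931], TCP at [0.317, 0.652, 0.256] pointing down, gripper open.
Joint ranges: [-153.93, 153.93], [-27.13, 128.08], [-72.61, 78.16], [10.71, 143.7], [-87.88, 267.88], [4.46, 118.87], [-176.78, 176.78]. Speed limits (degrees/s): [147.25, 147.25, 180, 180, 180, 180, 180].

## Interface

Orientations are given as [roll, pitch, yaw] about the fixed x, y, z axes, in that order (R = Rz(yaw) Ry(pitch) Rx(roll)).
In Python, from plant import ctrl gives the robot as it stands. The module is installed in compiled form; this text tells all that it offers. Calls block until the motion is done:
- ctrl.move_ptp(position, orientation): joint-space move of the TCP to a pose.
- ctrl.move_straight(position, ori=None, feed=0.15): straight line of the TCP; ori=None keeps the orientation; feed is the mean speed in m/s.
- ctrl.set_joints(angles): joint-space move.
- ctrl.command_gripper(opening): opening from 0.0 (shut) to 1.0 (fully open); the grip force is fixed at half the most; returns when the fingers have stopped.
- ctrl.sleep(seconds).
- ctrl.solve_ik(position, orientation): joint angles nearest the present ones, or None.
- ctrl.snapshot(name): name is "scene" or "side" or "wrist"; returns the picture (480x640x3 uint8, red, green, blue); there is no depth.
- ctrl.get_calibration(name): a dict with "fx", "fy", "cx", "cy" (pixels), "k1" (the pictures are not rectified: a ray, as slopes to the right and down, at radius r is drawn at 1 + k1 r^2 times it, then the intrinsics apply), "eye" and "orientation" of the camera in the world. Camera axes: x right, y down, z forward; pixel columns grow to the right and rows downward; lengths in m; the calibration is good to about 2 mm. A picture is of the moment at which its call begins: read the wrist's pose just before it. get_calibration takes no time and is no camera call; for the wrist camera it gives the pose at the moment of the call.
A pose or a line that the arm cannot do raises ctrl.PlanningError and nothing moves.
- ctrl.finish_job(): hands the job in, once; it reports no verdict.
Readings, each from a call of its own:
- ctrl.current_time(): time.
- ctrl.current_joints(): joint angles.
- ctrl.current_qvel(): joint speeds.
- ctrl.current_effort(): joint torques, N m.
- ctrl.current_tool_pos(): TCP position.
- ctrl.current_tool_rot(): TCP orientation.
- ctrl.current_ft_force(): force on the tool from outside, world axes, zero at the start.
- ctrl.current_ft_torque(): the same for the moment, N m.
- ctrl.current_opening(): opening from 0.0 (shut) to 1.0 (fully open).
Only numpy, scipy, OpenCV 4.12 (cv2) and the standard library are available. Lean on these libraries where they do the work, as an engineer would, in place of code of your own. Each camera call takes 0.05 s, during which the arm holds its last target.

## Task

The next round is played in reverse order: move the four hexagonal pawns from the wooden tray into the narrow black tray so that whoever stood first in the wooden tray, at its red end, is last in the black one, farthest from its red end, and so on through the row. Set them upright and flat on the black tray's floor in one row, flat face beside flat face with only small gaps of a few millimetres, and let go of them all.

Things in the scene. Friction and masses are not known exactly. Their poses are not given: they have to be found in the camera images.
- old_rack: Fixed wooden tray, 108 x 248 mm, floor 5 mm thick, rim 11 mm high: this round's order. Origin: centre of its underside on the table. y runs along the row from the red end block (-y, 14 mm high) to the plain wooden end (+y). Four coloured plates lie in it at y = -84, -28, 28, 84 mm (first to last place); which colour is where changes.
- new_rack: Fixed narrow black tray, grey floor 5 mm thick, rim 11 mm high. Origin: centre of its underside on the table. y runs along the row from the red end block (-y, 14 mm high) to the plain black end. Inside 64 mm wide (x), 210 mm long (y -105 to 105). Good places with 6 mm gaps, first to last: y = -69, -23, 23, 69 mm; a closer row, or one nearer an end, is good too.
- blue_pawn: Loose blue pawn, about 50 g: hexagonal foot 40 mm across flats (46 over corners), 14 mm thick, with a central upright stem 20 mm in diameter from 14 to 42 mm height and a dome (52 mm in all). Grip the stem, fingers across the row. Origin: centre of its underside; z up; y is the normal of a flat face. It starts on the blue plate (underside 8 mm over the table), y within 12 degrees of the row.
- green_pawn: Loose green pawn, about 50 g: hexagonal foot 40 mm across flats (46 over corners), 14 mm thick, with a central upright stem 20 mm in diameter from 14 to 42 mm height and a dome (52 mm in all). Grip the stem, fingers across the row. Origin: centre of its underside; z up; y is the normal of a flat face. It starts on the green plate (underside 8 mm over the table), y within 12 degrees of the row.
- yellow_pawn: Loose yellow pawn, about 50 g: hexagonal foot 40 mm across flats (46 over corners), 14 mm thick, with a central upright stem 20 mm in diameter from 14 to 42 mm height and a dome (52 mm in all). Grip the stem, fingers across the row. Origin: centre of its underside; z up; y is the normal of a flat face. It starts on the yellow plate (underside 8 mm over the table), y within 12 degrees of the row.
- white_pawn: Loose white pawn, about 50 g: hexagonal foot 40 mm across flats (46 over corners), 14 mm thick, with a central upright stem 20 mm in diameter from 14 to 42 mm height and a dome (52 mm in all). Grip the stem, fingers across the row. Origin: centre of its underside; z up; y is the normal of a flat face. It starts on the white plate (underside 8 mm over the table), y within 12 degrees of the row.
- blue_plate: Flat blue plate, 92 x 50 x 3 mm, fixed on the wooden tray's floor under the blue pawn and sticking out on both sides of the row; it stays and shows the place in which that pawn began. Origin: centre of its underside; y along the row like the tray's y.
- green_plate: Flat green plate, 92 x 50 x 3 mm, fixed on the wooden tray's floor under the green pawn and sticking out on both sides of the row; it stays and shows the place in which that pawn began. Origin: centre of its underside; y along the row like the tray's y.
- yellow_plate: Flat yellow plate, 92 x 50 x 3 mm, fixed on the wooden tray's floor under the yellow pawn and sticking out on both sides of the row; it stays and shows the place in which that pawn began. Origin: centre of its underside; y along the row like the tray's y.
- white_plate: Flat white plate, 92 x 50 x 3 mm, fixed on the wooden tray's floor under the white pawn and sticking out on both sides of the row; it stays and shows the place in which that pawn began. Origin: centre of its underside; y along the row like the tray's y.
Not all that is in view belongs to the job. Several things have the shape of the green_pawn; the one meant has the colours described above.

How it is judged (in metres and radians):
At the end, for the whole second after the job is handed in: Pawns at rest, upright (0.1 rad), on the black tray's floor within 12 mm of its centre line, in the reverse of the plates' order (first plate's pawn at y above 10 mm, last plate's below -10 mm), flat faces square to the row (0.2 rad), neighbours at most 55 mm between centres (((y of blue_plate in the frame of old_rack below -0.06 m and y of blue_pawn in the frame of new_rack above 0.01 m) or (y of blue_plate in the frame of old_rack above 0.06 m and y of blue_pawn in the frame of new_rack below -0.01 m) or y of blue_plate in the frame of old_rack between -0.06 and 0.06 m) and x of blue_pawn in the frame of new_rack between -0.012 and 0.012 m and z of blue_pawn in the frame of new_rack between 0.002 and 0.008 m and angle between each of blue_pawn, green_pawn, yellow_pawn, white_pawn's own z axis and vertical below 0.1 rad and linear speed of each of blue_pawn, green_pawn, yellow_pawn, white_pawn below 0.02 m/s and angular speed of each of blue_pawn, green_pawn, yellow_pawn, white_pawn below 0.2 rad/s and (angle between the y axis of blue_pawn and the y axis of new_rack, either way round below 0.2 rad or angle between the y axis of blue_pawn and the y axis of new_rack, either way round between 0.847 and 1.247 rad) and ((y of green_plate in the frame of old_rack below -0.06 m and y of green_pawn in the frame of new_rack above 0.01 m) or (y of green_plate in the frame of old_rack above 0.06 m and y of green_pawn in the frame of new_rack below -0.01 m) or y of green_plate in the frame of old_rack between -0.06 and 0.06 m) and x of green_pawn in the frame of new_rack between -0.012 and 0.012 m and z of green_pawn in the frame of new_rack between 0.002 and 0.008 m and (angle between the y axis of green_pawn and the y axis of new_rack, either way round below 0.2 rad or angle between the y axis of green_pawn and the y axis of new_rack, either way round between 0.847 and 1.247 rad) and ((y of yellow_plate in the frame of old_rack below -0.06 m and y of yellow_pawn in the frame of new_rack above 0.01 m) or (y of yellow_plate in the frame of old_rack above 0.06 m and y of yellow_pawn in the frame of new_rack below -0.01 m) or y of yellow_plate in the frame of old_rack between -0.06 and 0.06 m) and x of yellow_pawn in the frame of new_rack between -0.012 and 0.012 m and z of yellow_pawn in the frame of new_rack between 0.002 and 0.008 m and (angle between the y axis of yellow_pawn and the y axis of new_rack, either way round below 0.2 rad or angle between the y axis of yellow_pawn and the y axis of new_rack, either way round between 0.847 and 1.247 rad) and ((y of white_plate in the frame of old_rack below -0.06 m and y of white_pawn in the frame of new_rack above 0.01 m) or (y of white_plate in the frame of old_rack above 0.06 m and y of white_pawn in the frame of new_rack below -0.01 m) or y of white_plate in the frame of old_rack between -0.06 and 0.06 m) and x of white_pawn in the frame of new_rack between -0.012 and 0.012 m and z of white_pawn in the frame of new_rack between 0.002 and 0.008 m and (angle between the y axis of white_pawn and the y axis of new_rack, either way round below 0.2 rad or angle between the y axis of white_pawn and the y axis of new_rack, either way round between 0.847 and 1.247 rad) and (distance between green_plate and blue_plate above 0.085 m or horizontal distance between green_pawn and blue_pawn below 0.055 m) and (distance between yellow_plate and blue_plate above 0.085 m or horizontal distance between yellow_pawn and blue_pawn below 0.055 m) and (distance between yellow_plate and green_plate above 0.085 m or horizontal distance between yellow_pawn and green_pawn below 0.055 m) and (distance between white_plate and blue_plate above 0.085 m or horizontal distance between white_pawn and blue_pawn below 0.055 m) and (distance between white_plate and green_plate above 0.085 m or horizontal distance between white_pawn and green_pawn below 0.055 m) and (distance between white_plate and yellow_plate above 0.085 m or horizontal distance between white_pawn and yellow_pawn below 0.055 m)); the robot touches nothing.
It also fails if it takes over 99 s, if anything falls off the work surface, if the arm or the gripper's body presses on something with over 40 N, if the wrist force passes 120 N, or if a joint passes its speed limit or range.

## Working session

There is one attempt and no reset: what is moved stays moved. The work goes in short steps, each a Python script; the robot and the scene stay as the last script left them, time stands still between calls to the robot, and variables do not carry over. Pictures are saved under pics/ and viewed, and the job is handed in when it is done.

```bash
mkdir -p pics; ls; python3 - <<'E'
from plant import ctrl
import cv2
for n in ["scene","side","wrist"]:
    c=ctrl.get_calibration(n); print(n,c)
    im=ctrl.snapshot(n); cv2.imwrite(f"pics/{n}0.png",im[:,:,::-1])
print(ctrl.current_time(),ctrl.current_tool_rot(),ctrl.current_opening())
E
```

```text
pics
scene {'fx': 526.0212714542853, 'fy': 526.0212714542853, 'cx': 319.3119113580665, 'cy': 239.34603957814528, 'k1': -0.15993968515052828, 'eye': array([ 1.14079124, -0.79857844,  0.68453621]), 'orientation': array([-123.43129675,    1.37954835,   37.38122564])}
side {'fx': 584.966373089734, 'fy': 584.966373089734, 'cx': 315.37966388773157, 'cy': 244.8715298722239, 'k1': -0.1423951175263125, 'eye': array([ 0.01130336, -0.74621168,  0.73667954]), 'orientation': array([-127.89970688,   -0.92053771,  -36.07366055])}
wrist {'fx': 374.10099345315757, 'fy': 374.10099345315757, 'cx': 317.8778422609219, 'cy': 240.5626035913739, 'k1': 0.026138383125457285, 'eye': array([0.2457898 , 0.68675193, 0.37287477]), 'orientation': array([1.62075462e+02, 8.64994121e-02, 6.41026635e+01])}
0.15 [1.79993893e+02 9.96331610e-02 6.41161339e+01] 0.997335584212414
```

View pics/scene0.png

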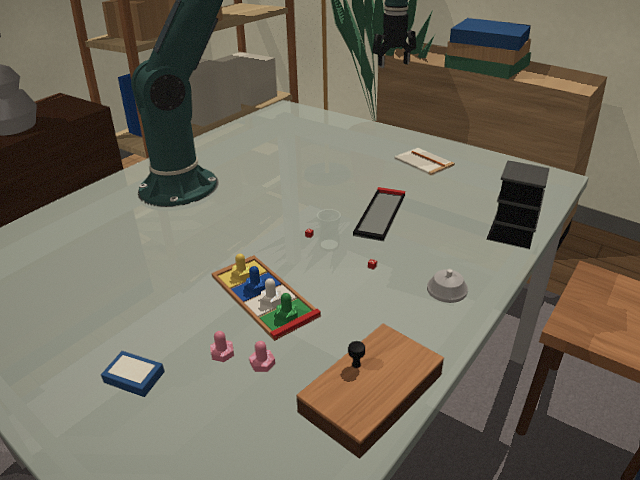

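View pics/side0.png

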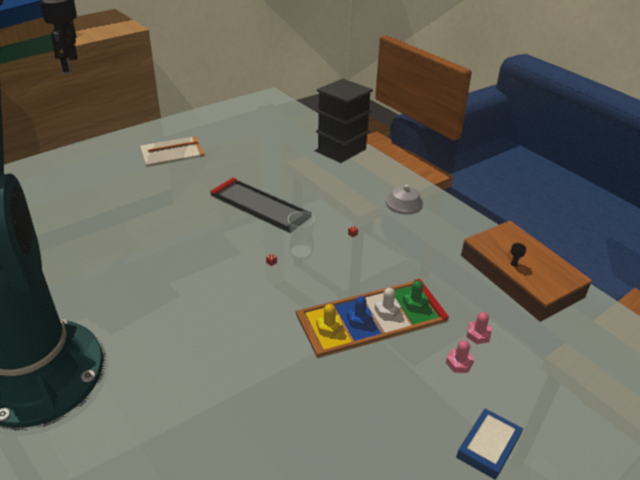

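View pics/wrist0.png

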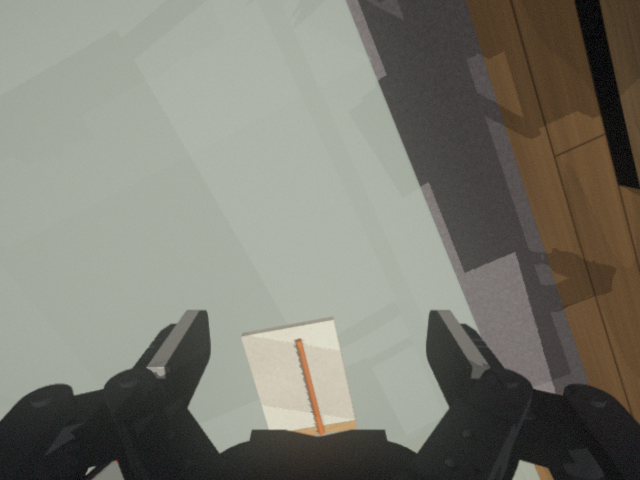

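The scene camera shows, from the red end, green (285,308), white (269,292), blue (254,282) and yellow (239,268) pawns. Two pink look-alikes stand outside the tray at (221,346) and (262,356). The black tray is at (380,214) with its red end far away. A transparent glass stands beside it at (328,230). I'll enlarge these areas to confirm.

```bash
cat > h.py <<'E'
import numpy as np, cv2
from scipy.spatial.transform import Rotation as R
from plant import ctrl
def K(c): return np.array([[c['fx'],0,c['cx']],[0,c['fy'],c['cy']],[0,0,1]])
def ray(c,uv):
    d=np.array([(uv[0]-c['cx'])/c['fx'],(uv[1]-c['cy'])/c['fy']])
    s=d.copy()
    for _ in range(30): s=d/(1+c['k1']*(s@s))
    return R.from_euler('xyz',c['orientation'],degrees=True).apply([s[0],s[1],1])
def onz(c,uv,z):
    r=ray(c,uv); return c['eye']+r*(z-c['eye'][2])/r[2]
def proj(c,P):
    P=np.atleast_2d(P).astype(float)
    p=R.from_euler('xyz',c['orientation'],degrees=True).inv().apply(P-c['eye'])
    s=p[:,:2]/p[:,2:]; s=s*(1+c['k1']*(s**2).sum(1,keepdims=True))
    return s*[c['fx'],c['fy']]+[c['cx'],c['cy']]
E
python3 - <<'E'
import cv2
s=cv2.imread('pics/scene0.png'); d=cv2.imread('pics/side0.png')
def crop(im,x,y,w,h,k,n): cv2.imwrite(n,cv2.resize(im[y:y+h,x:x+w],None,fx=k,fy=k,interpolation=cv2.INTER_CUBIC))
crop(s,200,180,220,200,3.5,'pics/c1.png'); crop(d,200,170,260,190,3,'pics/c2.png')
E
```

```text
(no output)
```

View pics/c1.png

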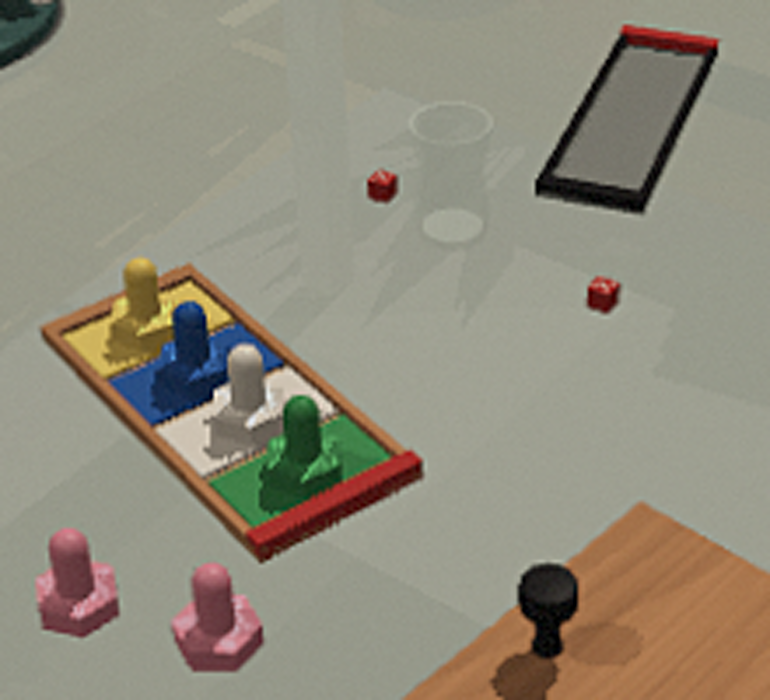

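View pics/c2.png

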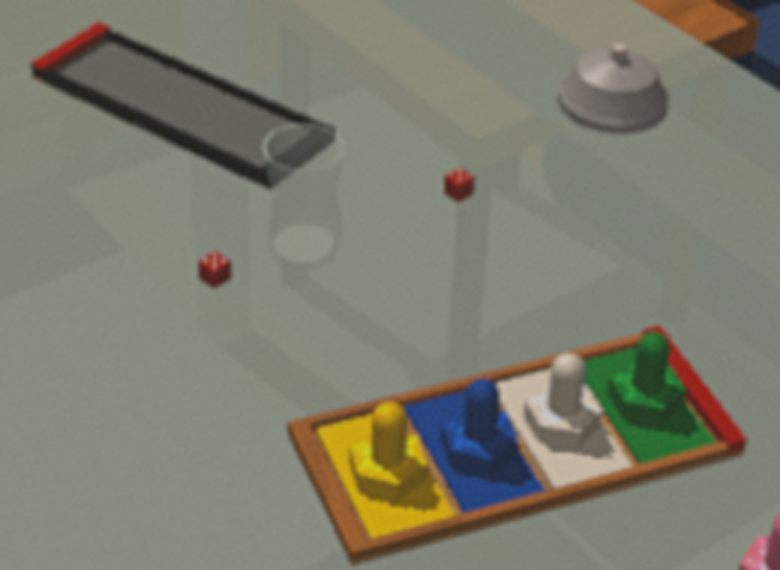

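```bash
python3 - <<'E'
from h import *
np.set_printoptions(precision=4,suppress=True)
c=ctrl.get_calibration('scene'); d=ctrl.get_calibration('side')
f=lambda p:(200+p[0]/3.5,180+p[1]/3.5); g=lambda p:(200+p[0]/3,170+p[1]/3)
for n,p,z in [('oldY1',(42,328),.011),('oldY2',(190,265),.011),('oldR2',(420,458),.014),('oldR1',(258,540),.014),('blkR1',(625,28),.014),('blkR2',(718,42),.014),('blk2',(645,195),.011),('blk1',(537,182),.011),('glassbase',(452,225),0),('glasstopL',(410,122),.1),('glasstopR',(492,122),.1)]: print(n,onz(c,f(p),z))
for n,p,z in [('oldY1',(355,550),.011),('oldY2',(290,425),.011),('oldR2',(655,328),.014),('oldR1',(742,440),.014),('blkR1',(35,65),.014),('blkR2',(100,25),.014),('blk2',(333,128),.011),('blk1',(270,178),.011),('glassbase',(303,243),0)]: print(n,onz(d,g(p),z))
E
```

```text
oldY1 [ 0.4014 -0.2372  0.011 ]
oldY2 [ 0.4298 -0.1344  0.011 ]
oldR2 [ 0.6638 -0.1987  0.014 ]
oldR1 [ 0.6346 -0.3003  0.014 ]
blkR1 [0.489  0.2927 0.014 ]
blkR2 [0.5591 0.3144 0.014 ]
blk2 [0.6233 0.1028 0.011 ]
blk1 [0.5552 0.0744 0.011 ]
glassbase [0.5293 0.0123 0.    ]
glasstopL [ 0.5294 -0.0293  0.1   ]
glasstopR [ 0.571  -0.0001  0.1   ]
oldY1 [ 0.4034 -0.2361  0.011 ]
oldY2 [ 0.4297 -0.1356  0.011 ]
oldR2 [ 0.6644 -0.1993  0.014 ]
oldR1 [ 0.6369 -0.3019  0.014 ]
blkR1 [0.4896 0.2923 0.014 ]
blkR2 [0.559  0.3146 0.014 ]
blk2 [0.629 0.098 0.011]
blk1 [0.5573 0.0735 0.011 ]
glassbase [0.5424 0.0121 0.    ]
```

```bash
python3 - <<'E'
from h import *
np.set_printoptions(precision=1,suppress=True)
for n,p,ys in [('old',[.5326,-.218],[74.7,-105.3]),('blk',[.557,.196],[17.2,-162.8])]:
  for y in ys:
    for z in (.3,.05): 
        q=ctrl.solve_ik([*p,z],[180,0,y]); print(n,y,z,None if q is None else np.array(q))
E
```

```text
old 74.7 0.3 [ -3.1  22.   28.  110.2 -13.1  50.9 106.1]
old 74.7 0.05 [ 21.2  40.7  -4.8 118.1   8.6  21.5  84.2]
old -105.3 0.3 [-28.1  39.2  73.2 111.1 -42.6  63.3 -42.1]
old -105.3 0.05 [  0.3  43.9  25.1 119.  -42.   26.  -47.4]
blk 17.2 0.3 [-38.4  22.2  19.7 108.2  -9.4  51.2   3.1]
blk 17.2 0.05 [-29.2  41.7   7.8 116.5 -13.5  22.6   6.2]
blk -162.8 0.3 [ -3.4  23.4 -27.4 106.6  13.2  53.1 160.3]
blk -162.8 0.05 [ -5.9  43.6 -25.5 115.5  37.5  29.2 138.4]
```

```bash
python3 - <<'E'
from h import *
import pickle
out={}
def shot(n):
    c=ctrl.get_calibration('wrist'); im=ctrl.snapshot('wrist'); out[n]=c; cv2.imwrite(f'pics/{n}.png',im[:,:,::-1])
ctrl.move_ptp([.557,.196,.26],[180,0,17.2]); ctrl.sleep(.2); shot('wb1')
ctrl.move_ptp([.5326,-.218,.26],[180,0,74.7]); ctrl.command_gripper(0.15); shot('wo1')
cv2.imwrite('pics/sc1.png',ctrl.snapshot('scene')[:,:,::-1])
cv2.imwrite('pics/sd1.png',ctrl.snapshot('side')[:,:,::-1])
print(ctrl.current_tool_pos(),ctrl.current_tool_rot(),ctrl.current_opening(),ctrl.current_joints(),ctrl.current_time())
pickle.dump(out,open('cal.pkl','wb'))
E
```

```text
[ 0.53256519 -0.21806484  0.25998497] [-1.79997458e+02  4.82948285e-04  7.46896553e+01] 0.14758003246072132 [ 11.67038367  23.00785433   8.11274234 111.8910541   -4.44232803
  45.39639     96.95773264] 4.6333
```

View pics/wb1.png

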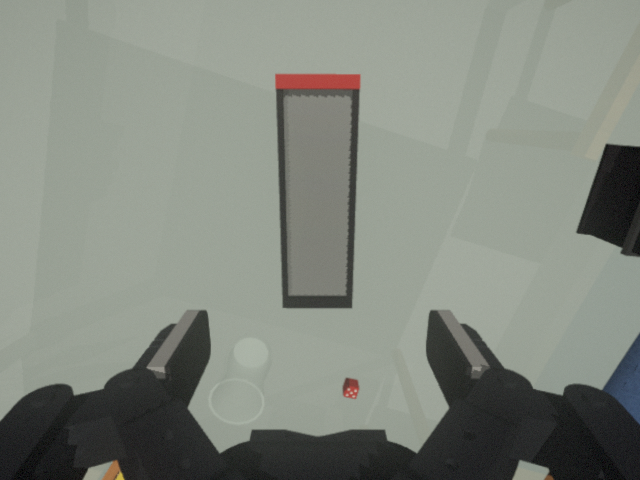

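View pics/wo1.png

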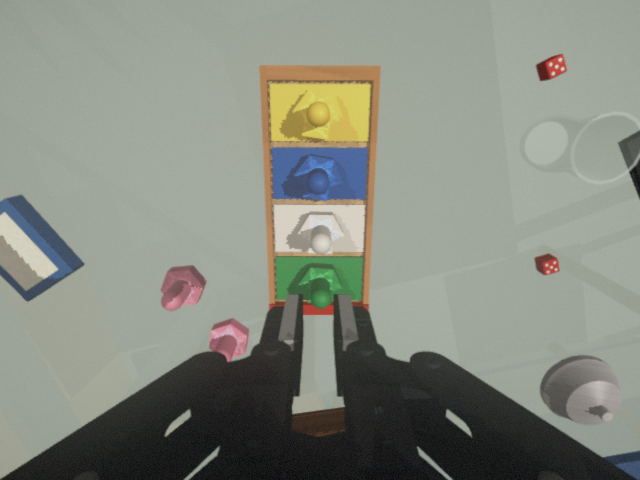

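View pics/sd1.png

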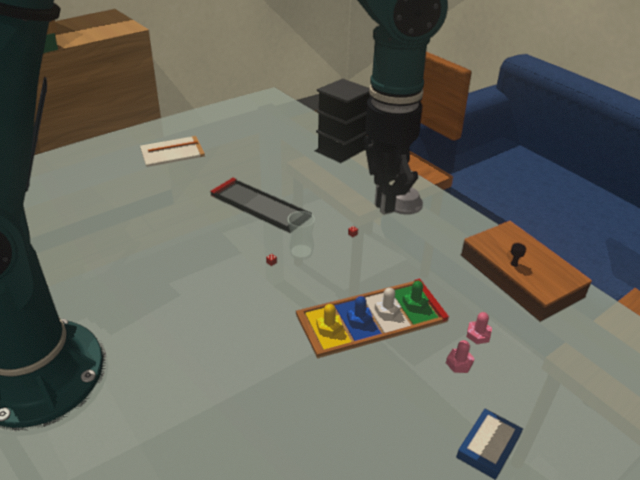

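```bash
python3 - <<'E'
import cv2
o=cv2.imread('pics/wo1.png'); b=cv2.imread('pics/wb1.png'); d=cv2.imread('pics/sd1.png')
def crop(im,x,y,w,h,k,n): cv2.imwrite(n,cv2.resize(im[y:y+h,x:x+w],None,fx=k,fy=k,interpolation=cv2.INTER_CUBIC))
crop(o,250,55,140,140,4.2,'pics/o1.png');crop(o,250,185,140,140,4.2,'pics/o2.png'); crop(b,260,60,120,260,2.3,'pics/b1.png'); crop(d,350,150,90,80,6,'pics/d1.png')
E
```

```text
(no output)
```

View pics/o1.png

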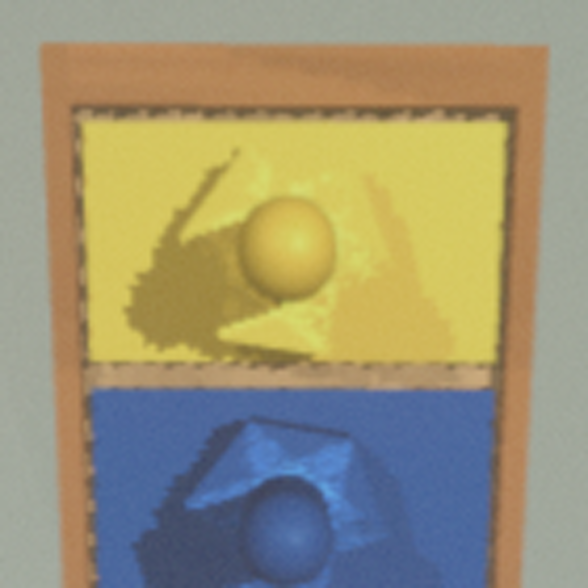

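View pics/o2.png

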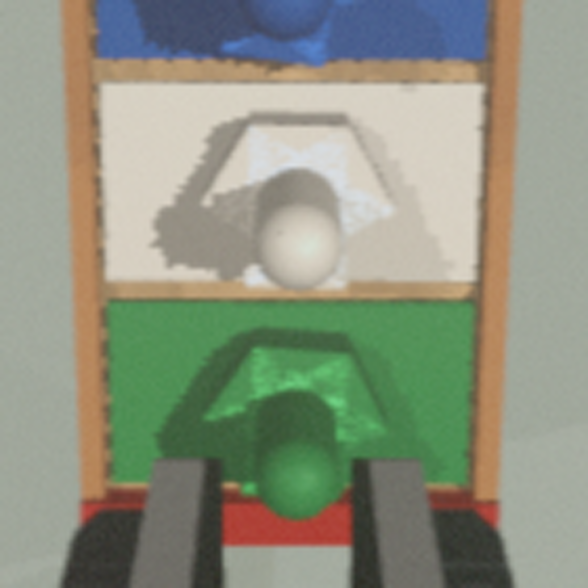

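View pics/d1.png

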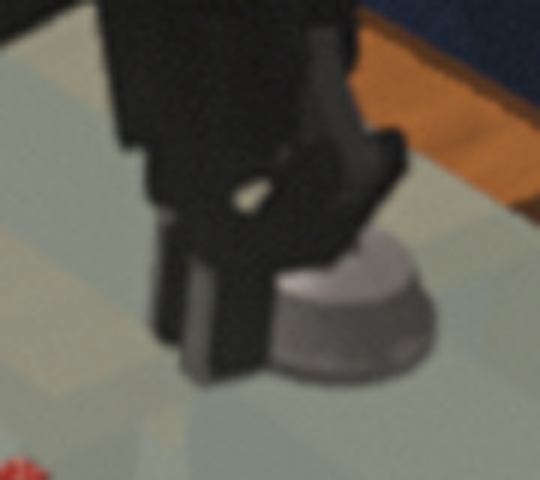

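View pics/b1.png

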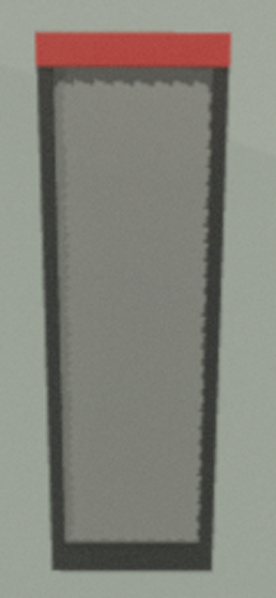

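```bash
python3 - <<'E'
from h import *
import pickle
np.set_printoptions(precision=4,suppress=True)
out=pickle.load(open('cal.pkl','rb')); co,cb=out['wo1'],out['wb1']
f=lambda p:(250+p[0]/4.2,55+p[1]/4.2); g=lambda p:(250+p[0]/4.2,185+p[1]/4.2)
print('old plain end',onz(co,f((42,45)),.011),onz(co,f((549,45)),.011))
P=[(n,onz(co,q,.008)) for n,q in [('y',f((82,122))),('y',f((507,121))),('y',f((90,361))),('y',f((492,361))),('b',f((92,391))),('b',f((494,391))),('w',g((100,83))),('w',g((486,82))),('w',g((106,282))),('w',g((476,281))),('g',g((107,303))),('g',g((475,300)))]]
# fit rack pose by plates
loc={'y':84,'b':28,'w':-28,'g':-84}
sx=[-1,1,-1,1,-1,1,-1,1,-1,1,-1,1]; sy=[1,1,-1,-1,1,1,1,1,-1,-1,1,1]
# image right = tool x = rack x? (yaw 74.7)
L=np.array([[s*.046,loc[n]/1000+t*.025] for (n,_),s,t in zip(P,sx,sy)]); W=np.array([p[:2] for _,p in P])
def fit(L,W):
    lc,wc=L.mean(0),W.mean(0); A=(L-lc); B=(W-wc)
    th=np.arctan2((A[:,0]*B[:,1]-A[:,1]*B[:,0]).sum(),(A*B).sum()); c,s=np.cos(th),np.sin(th)
    Rm=np.array([[c,-s],[s,c]]); t=wc-Rm@lc; return th,t,W-(L@Rm.T+t)
th,t,r=fit(L,W); print('old',np.degrees(th),t); print(r*1000)
c,s=np.cos(th),np.sin(th)
for n,q in [('y',f((289,249))),('b',f((287,531))),('w',g((299,247))),('g',g((300,480)))]:
    p=onz(co,q,.050)[:2]; print(n,p,'in rack mm',np.array([[c,s],[-s,c]])@(p-t)*1000)
h=lambda p:(260+p[0]/2.3,60+p[1]/2.3)
for n,p,z in [('RL',(36,32),.014),('RR',(230,32),.014),('RiL',(36,67),.014),('RiR',(230,66),.014),('PL',(52,569),.011),('PR',(212,569),.011),('floorPL',(65,543),.005),('floorPR',(199,543),.005)]:
    print(n,onz(cb,h(p),z))
# fingertip prediction
for c_,pos,yaw,hg in [(co,[.53257,-.21806,.26],74.69,.0063),(cb,[.557,.196,.26],17.2,.0425)]:
    X=np.array([np.cos(np.radians(yaw)),np.sin(np.radians(yaw)),0]); Y=np.array([X[1],-X[0],0])
    for a in (.012,.025,.038):
        print(a,proj(c_,[np.array(pos)+s*X*hg-.011*Y-[0,0,a] for s in (-1,1)]))
ctrl.move_ptp([.609,-.239,.20],[180,0,74.7]); ctrl.sleep(.2)
out['wo2']=ctrl.get_calibration('wrist')
im=np.mean([ctrl.snapshot('wrist').astype(float) for _ in range(6)],0).astype(np.uint8)
cv2.imwrite('pics/wo2.png',im[:,:,::-1]); pickle.dump(out,open('cal.pkl','wb')); print(ctrl.current_time())
E
```

```text
old plain end [ 0.4001 -0.2344  0.011 ] [ 0.4284 -0.1308  0.011 ]
old 74.6536717254499 [ 0.5335 -0.2158]
[[ 0.0273  0.254 ]
 [-0.1594  0.4544]
 [-0.1207  0.0249]
 [-0.3338 -0.6165]
 [ 0.5205  0.0526]
 [ 0.4524 -0.0659]
 [-0.1149  0.0073]
 [-0.2476  0.5717]
 [ 0.4161 -0.4748]
 [ 0.2263 -0.045 ]
 [ 0.036  -0.31  ]
 [-0.7024  0.1474]]
y [ 0.4535 -0.1948] in rack mm [-0.9436 82.6816]
b [ 0.5069 -0.2098] in rack mm [-1.2906 27.2267]
w [ 0.5631 -0.2225] in rack mm [  1.395  -30.3142]
g [ 0.6178 -0.2371] in rack mm [  1.8042 -86.9727]
RL [0.4868 0.2984 0.014 ]
RR [0.5583 0.3207 0.014 ]
RiL [0.49   0.2864 0.014 ]
RiR [0.5623 0.3093 0.014 ]
PL [0.5552 0.0756 0.011 ]
PR [0.6276 0.0981 0.011 ]
floorPL [0.5577 0.0875 0.005 ]
floorPR [0.6188 0.1065 0.005 ]
0.012 [[299.7445 303.8738]
 [332.4734 303.8621]]
0.025 [[301.1722 289.2842]
 [331.3051 289.2741]]
0.038 [[302.3892 276.8414]
 [330.3093 276.8325]]
0.012 [[205.7735 308.4687]
 [426.46   308.6919]]
0.025 [[214.6569 293.535 ]
 [417.8038 293.7545]]
0.038 [[222.2233 280.8048]
 [410.4296 281.0191]]
5.6167
```

View pics/wo2.png

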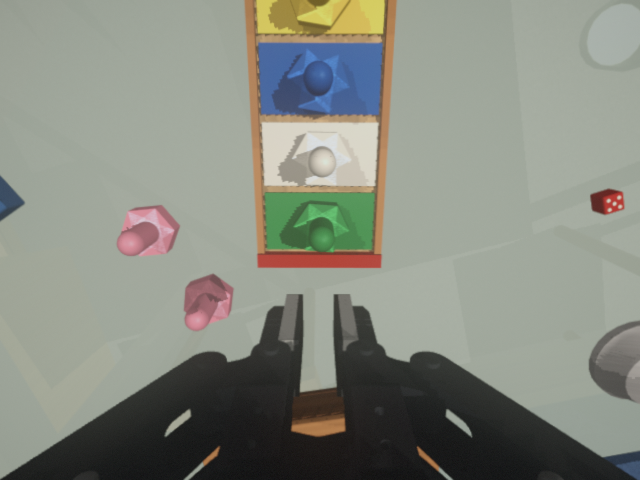

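The wooden tray fits the plates to under 1 mm, and the black tray's inside length measures 210 mm, as given. The closed fingertips match 25 mm ahead of the TCP. Next I'll read the yaw of each pawn's foot.

```bash
python3 - <<'E'
import cv2,numpy as np
o=cv2.imread('pics/wo2.png')
def crop(im,x,y,w,h,k):
    z=cv2.resize(im[y:y+h,x:x+w],None,fx=k,fy=k,interpolation=cv2.INTER_CUBIC).astype(float)
    for ch in range(3):
        a,b=np.percentile(z[...,ch],[1,99]); z[...,ch]=np.clip((z[...,ch]-a)/(b-a+1e-6),0,1)*255
    return z.astype(np.uint8)
t=[crop(o,280,y,80,60,5) for y in (0,45,125,195)]
cv2.imwrite('pics/feet.png',np.vstack([np.hstack(t[:2]),np.hstack(t[2:])]))
E
```

```text
(no output)
```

View pics/feet.png

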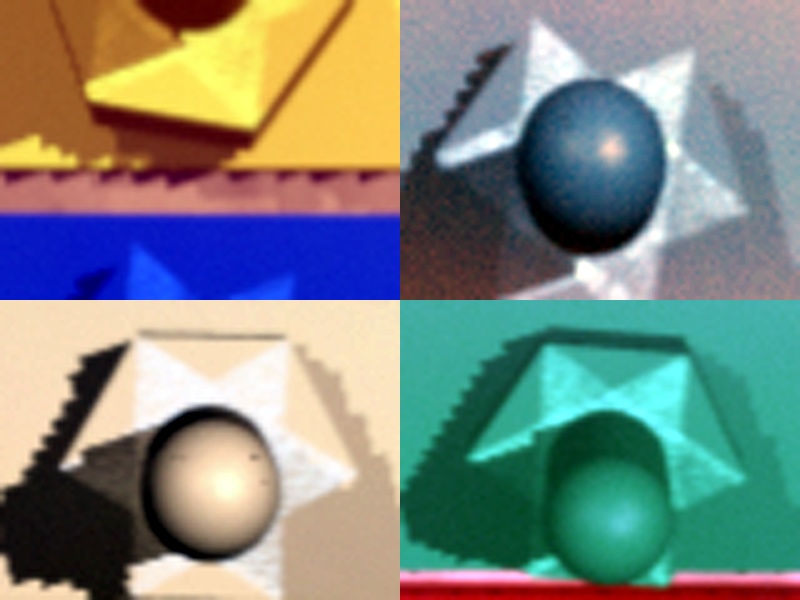

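```bash
python3 - <<'E'
from h import *
import pickle
np.set_printoptions(precision=4,suppress=True)
c=pickle.load(open('cal.pkl','rb'))['wo2']
T={'y':[(0,),[((88,95),(250,130))]],'b':[(45,),[((135,20),(293,52)),((38,160),(345,212))]],'w':[(125,),[((137,37),(287,38)),((60,170),(355,175))]],'g':[(195,),[((145,45),(285,57)),((70,160),(343,178))]]}
for n,((oy,),prs) in T.items():
    for a,b in prs:
        A,B=[onz(c,(280+p[0]/5,oy+p[1]/5),.022) for p in (a,b)]
        d=B-A; print(n,np.degrees(np.arctan2(d[1],d[0])),np.linalg.norm(d),(A+B)/2)
# domes
for n,p in [('b',(193+0,165)),('w',(213,190)),('g',(212,220))]:
    oy=T[n][0][0]; print(n,onz(c,(280+p[0]/5,oy+p[1]/5),.05))
E
```

```text
y 64.01477548421266 0.02292564037593542 [ 0.471  -0.2037  0.022 ]
b 64.39469965672758 0.0228999807547527 [ 0.4904 -0.2025  0.022 ]
b 65.82935164196816 0.04535390689125568 [ 0.5085 -0.2107  0.022 ]
w 74.27645820661793 0.02282054341873766 [ 0.5431 -0.217   0.022 ]
w 73.69350673058081 0.045902438282100465 [ 0.5624 -0.2229  0.022 ]
g 69.65302693715732 0.022735806580817686 [ 0.5977 -0.2312  0.022 ]
g 70.7234105712957 0.045163758473402184 [ 0.6165 -0.2378  0.022 ]
b [ 0.5084 -0.2105  0.05  ]
w [ 0.5621 -0.2223  0.05  ]
g [ 0.6165 -0.2372  0.05  ]
```

```bash
cat > job.py <<'E'
from h import *
np.set_printoptions(precision=4,suppress=True)
PAWN={'g':((.6167,-.2373),70.2,.0655),'w':((.5623,-.2225),74.0,.020),'b':((.5084,-.2104),65.3,-.0255),'y':((.4533,-.1949),64.0,-.071)}
C=np.array([.5572,.1974]); A=np.radians(-162.82); XY=np.array([[np.cos(A),-np.sin(A)],[np.sin(A),np.cos(A)]]); YN=17.18
ZG=.0505; UP=.24
def pick(n):
    (x,y),yaw,_=PAWN[n]
    ctrl.command_gripper(.65)
    ctrl.move_ptp([x,y,UP],[180,0,yaw]); ctrl.move_straight([x,y,.085],feed=.2); ctrl.move_straight([x,y,ZG],feed=.07)
    f0=ctrl.current_ft_force(); ctrl.command_gripper(0.0)
    print(n,'closed',ctrl.current_opening(),'dF',ctrl.current_ft_force()-f0)
    ctrl.move_straight([x,y,.09],feed=.08); ctrl.move_straight([x,y,UP],feed=.25); print('up',ctrl.current_opening(),ctrl.current_time())
def place(n):
    p=C+XY@[0,PAWN[n][2]]; zr=ZG-.008+.005
    ctrl.move_ptp([*p,UP],[180,0,YN]); ctrl.move_straight([*p,zr+.03],feed=.2); ctrl.move_straight([*p,zr+.0008],feed=.03)
    print('down',ctrl.current_tool_pos(),ctrl.current_ft_force(),ctrl.current_opening())
    ctrl.sleep(.2); ctrl.command_gripper(.5); ctrl.sleep(.1)
    ctrl.move_straight([*p,zr+.05],feed=.1); ctrl.move_straight([*p,UP],feed=.25); print(ctrl.current_time())
E
python3 - <<'E'
from job import *
pick('g')
for n in ('side','wrist'): cv2.imwrite(f'pics/g_{n}.png',ctrl.snapshot(n)[:,:,::-1])
E
```

```text
g closed 0.21200032684740855 dF [-0.3327 -0.397   3.5646]
up 0.21391061473065728 9.7667
```

View pics/g_side.png

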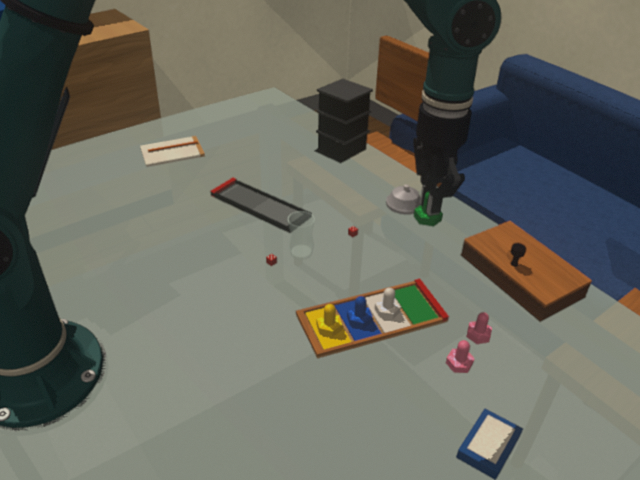

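View pics/g_wrist.png

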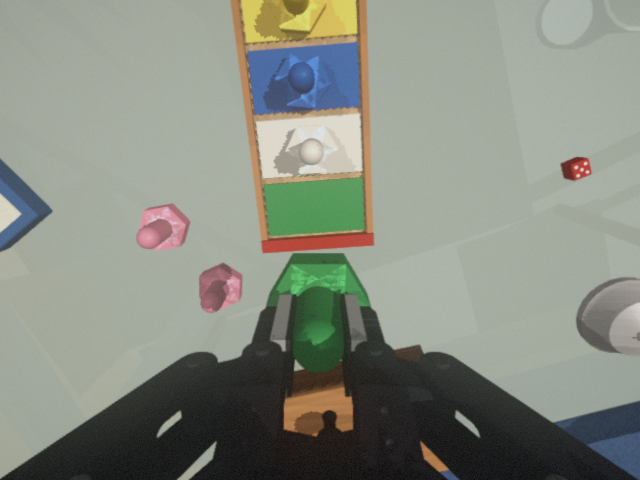

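The side and wrist views show the green pawn upright and square in the fingers, with the green plate bare.

```bash
python3 - <<'E'
from job import *
place('g')
cv2.imwrite(f'pics/g2.png',ctrl.snapshot('wrist')[:,:,::-1])
s=ctrl.snapshot('scene')[180:260,330:430,::-1]; cv2.imwrite('pics/g2s.png',cv2.resize(s,None,fx=6,fy=6,interpolation=cv2.INTER_CUBIC))
E
```

```text
down [0.5768 0.1348 0.0484] [ 1.1252 -1.2892 -1.392 ] 0.21322698851712324
15.3667
```

View pics/g2.png

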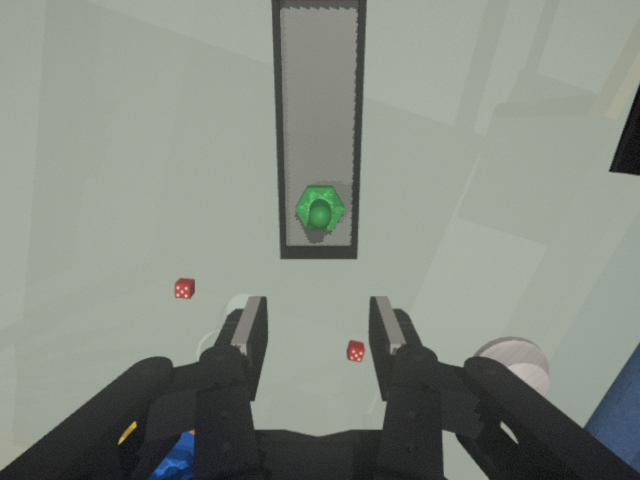

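View pics/g2s.png

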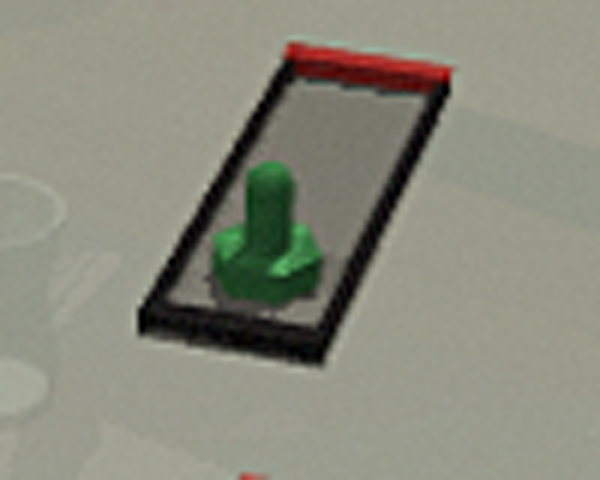

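The green pawn stands upright at (319,207), centred and square near the plain end, so I'll go on to the white one.

```bash
python3 - <<'E'
from job import *
pick('w')
cv2.imwrite(f'pics/w1.png',ctrl.snapshot('wrist')[:,:,::-1])
if ctrl.current_opening()>.18: place('w')
cv2.imwrite(f'pics/w2.png',ctrl.snapshot('wrist')[:,:,::-1])
E
```

```text
w closed 0.21648273638043816 dF [-0.9465  0.7541  2.2821]
up 0.21652195207155056 20.475
down [0.5633 0.1783 0.0484] [-0.5001  0.6835 -0.5026] 0.21208371007307739
26.1083
```

View pics/w1.png

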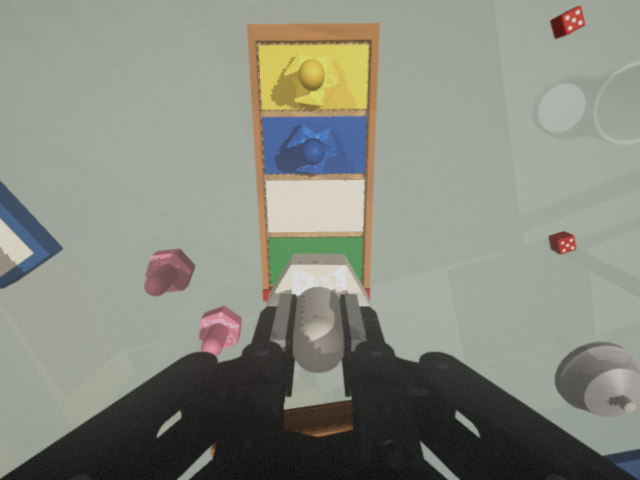

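View pics/w2.png

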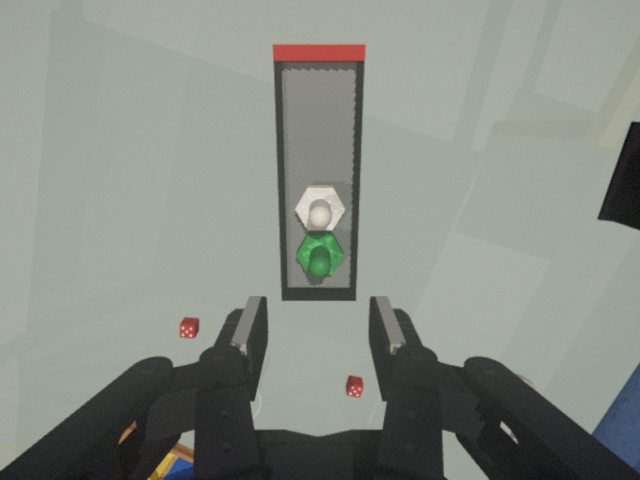

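The white pawn stands at (320,208) and the green one at (320,255), square with a small gap. Next is blue, then yellow.

```bash
python3 - <<'E'
from job import *
pick('b')
cv2.imwrite(f'pics/b1w.png',ctrl.snapshot('wrist')[:,:,::-1])
if ctrl.current_opening()>.18: place('b')
cv2.imwrite(f'pics/b2w.png',ctrl.snapshot('wrist')[:,:,::-1])
E
python3 -c "
import cv2,numpy as np
cv2.imwrite('pics/bb.png',np.hstack([cv2.imread('pics/b1w.png')[:,120:520],cv2.imread('pics/b2w.png')[:,120:520]]))"
```

```text
b closed 0.2149941201600466 dF [-1.5186 -0.113   4.3772]
up 0.20870809345875468 31.2833
down [0.5499 0.2218 0.0484] [-0.3423  0.5111 -0.5534] 0.21224069653671288
37.0333
```

View pics/bb.png

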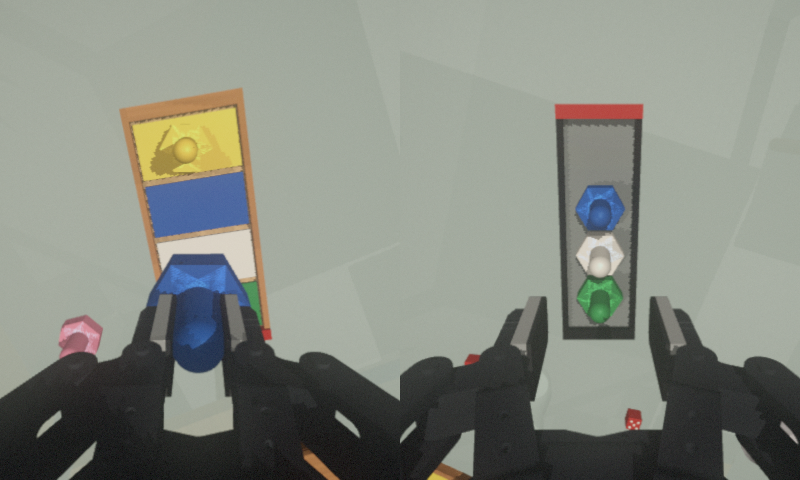

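The blue pawn was gripped square and now stands at (600,208) in the right half, in line with white and green.

```bash
python3 - <<'E'
from job import *
import pickle
pick('y')
if ctrl.current_opening()>.18: place('y')
ctrl.move_ptp([*(C+XY@[0,.079]),.20],[180,0,YN]); ctrl.sleep(.2)
c=ctrl.get_calibration('wrist')
im=np.mean([ctrl.snapshot('wrist').astype(float) for _ in range(4)],0).astype(np.uint8)[:,:,::-1]
cv2.imwrite('pics/f.png',im); pickle.dump(c,open('calf.pkl','wb'))
cv2.imwrite('pics/fc.png',cv2.resize(im[0:260,220:420],None,fx=2.3,fy=2.3,interpolation=cv2.INTER_CUBIC))
cv2.imwrite('pics/fs.png',cv2.resize(ctrl.snapshot('side')[150:250,190:330,::-1],None,fx=5,fy=5,interpolation=cv2.INTER_CUBIC))
E
```

```text
y closed 0.2135831213457449 dF [-0.8132 -1.0533  5.4883]
up 0.21292491884076029 42.325
down [0.5364 0.2653 0.0484] [ 0.0427 -0.3291  0.416 ] 0.2133624523990163
48.1333
```

View pics/fc.png

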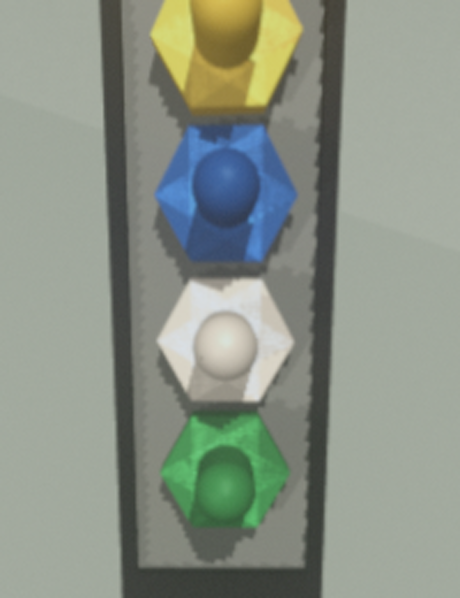

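View pics/fs.png

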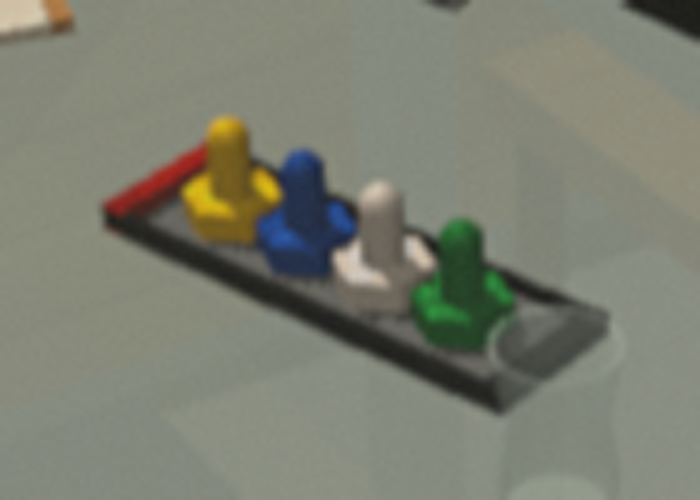

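All four stand upright in one row: yellow at the red end, then blue, white and green. I'll check the numbers before handing in.

```bash
python3 - <<'E'
from job import *
import pickle
c=pickle.load(open('calf.pkl','rb'))
V={'y':[(150,35),(303,33)],'b':[(155,193),(299,193)],'w':[(157,342),(295,342)],'g':[(161,472),(290,472)]}
pr=None
for n,(a,b) in V.items():
    P,Q=[onz(c,(220+p[0]/2.3,p[1]/2.3),.019)[:2] for p in (a,b)]
    m=XY.T@((P+Q)/2-C)*1000; d=Q-P
    print(n,m,np.linalg.norm(d)*1000,'yaw err',np.degrees(np.arctan2(d[1],d[0]))-YN, None if pr is None else m[1]-pr); pr=m[1]
print(ctrl.current_tool_pos(),ctrl.current_qvel().max() if hasattr(ctrl.current_qvel(),'max') else ctrl.current_qvel(),ctrl.current_time())
ctrl.finish_job()
E
```

```text
y [ -0.8871 -71.3573] 46.315478463479664 yaw err 0.832548281841504 None
b [ -1.2141 -27.2616] 46.04595398517724 yaw err 0.17780773326581922 44.09567038963011
w [-1.052  18.9336] 46.52250390575717 yaw err 0.1724157394828012 46.195150032030334
g [-1.0271 63.5742] 45.59517021319237 yaw err 0.16610974605180573 44.640590727032496
[0.5805 0.1227 0.2002] 0.29972484904179925 49.25
the job is handed in; nothing more can be done
```

All four pawns are in the black tray in reverse order, and the job is handed in at about 49 s of the 99 s limit. The plates ran green, white, blue, yellow from the wooden tray's red end. The black tray now reads yellow, blue, white, green from its own red end. I left the two pink look-alike pawns alone.

The last checks used one averaged wrist picture and one side picture, and none of them failed or disagreed:

| Check | Measured | Limit |
|---|---|---|
| Position along the tray (yellow, blue, white, green) | y ≈ -71, -27, 19, 64 mm | yellow below -10 mm, green above 10 mm |
| Distance between neighbours' centres | 44 to 46 mm | 55 mm |
| Distance off the centre line | about 1 mm | 12 mm |
| Turn of the flat faces | under 1° | 0.2 rad (11.5°) |

- **Upright:** all four look upright and flat on the floor in the side picture. I judged this by eye and did not measure it.
- **Clear of the pawns:** the gripper was open and well above them (TCP at 0.20 m) when I handed in.

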